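Earth yourself, then press the green button on the microscope's control pad

ROBOT

A 6-joint arm with a two-finger parallel gripper is mounted at the origin on the work surface. World frame = base frame: x ahead of the robot, y to its left, z up, the work surface at z = 0. Lengths are in m, angles in rad, forces in N, time in s.
With the tool pointing down it reaches from about 0.225 to 0.875 m from the base axis. Payload 3.4 kg.
Tool frame: the origin (TCP) lies at the very end of the fingers, on their centre line; the grasp point (between the pads) lies 19 mm behind it (manip.tcp_to_grasp is the distance from the TCP to the grasp point, in m); z points along the fingers, y is the line along which they close (so a half turn about z gives the same grasp; the last joint's range is limited). The gripper opens to 85 mm and grips with 20 to 120 N. Pads are 22 mm wide; open, the fingers measure 114 mm over their backs; the gripper's body (76 mm by 85 mm) begins 54 mm behind the grasp point. The pads swing forward as they close: fully open they stand 13 mm farther back than shut.
Start: joints at [-1.423, 0.276, 1.505, -0, 1.361, -0.121], TCP at [0.153, -0.554, 0.231] pointing down, gripper open.
Joint ranges: [-2.89, 2.89], [-0.75, 2.08], [0.22, 2.7], [-1.18, 4.32], [0.11, 2.71], [-2.7, 2.7]. Speed limits (rad/s): [2.57, 2.57, 3.14, 3.14, 3.14, 3.14].

INTERFACE

Orientations are given as a unit quaternion [w, x, y, z].
In Python, from rig import status, get_image, job, manip gives the robot as it stands.
- The arm moves only by the tool apply_moves, never from a script. Its arguments are lists of equal length, an entry for each row: "xyz": the shift along the tool's x, y, z each as a share of 0.3 m, from -1 to 1, a list of three; "rot": the turn, a rotation vector about the tool's x, y, z each as a share of 60 degrees, from -1 to 1, a list of three; "hand": the opening, from -1 (shut) to 1 (fully open). A call has 1 to 8 rows; each row shifts and turns the commanded pose from where the row before left it, along the tool's axes as they then stand; what a row does not reach is not made up. A row lasts 1/8 s, in which the tool goes at most 62.5 mm and 10.7 degrees, less where a joint would pass 70% of its speed; a pose out of reach is approached as far as the arm can. A call with a number of a shift or a turn outside -1 to 1 is refused whole. A call with a gripper value outside its range is refused whole. The fingers move at their own pace and stop on an object; "force" is the grip in N (left out, the last holds). Time passes only in rows, so rows that do not move let the fingers close. It gives the time, the measured TCP pose, the force, the opening and the grip force at its end, in the units of the state.
- status.get_state(): the state, without advancing time (a new reading comes with each control period).
- get_image(name): name is "side" or "top" or "wrist"; returns a dict with "pixels" (400x640x3 uint8, red, green, blue), "fovy" (degrees; the focal length in pixels is half the picture's height over the tangent of half this angle, whatever the lens; pixels are square), "cx", "cy" (the principal point, pixels), "dist" ([k1, k2, p1, p2, k3] as OpenCV has them; the pictures are not rectified), "origin" and "orientation" of the camera in the world; the wrist camera has in their place "tool_from_camera" (4x4, takes a point from camera to tool coordinates, whose origin is the TCP and whose axes are the flange's). Camera axes: x right, y down, z forward; pixel columns grow to the right and rows downward; lengths in m; the calibration is good to about 2 mm. A picture is of the moment at which its call begins: read the wrist's pose just before it. There is no depth.
- job.sign_off(): hands the job in; it is judged then, once.
The state is a dict: "clock": time; "qpos": joint angles; "qd": joint speeds; "effort": joint torques, N m; "position": TCP position; "ee_rot": TCP orientation; "contact_force": force on the tool from outside, world axes, zero at the start; "moment": the same for the moment, N m; "width": finger opening in m; "gripper_force": force on a finger pad.
Only numpy, scipy, OpenCV 4.12 (cv2) and the standard library are available. Lean on these libraries where they do the work, as an engineer would, in place of code of your own. Each camera call takes 0.05 s, during which the arm holds its last target. There are 200 camera calls.

TASK

Before starting the microscope stage, discharge any static: rest the fingertips lightly on top of the brass stud of the earthing block for about a second, enough to push it down a little, and lift off. Then press the green button on the control pad well down (at least half its travel) with the fingertips, gently, and withdraw so that it springs back up. Do not touch the other buttons, the joystick, the two capped sockets or any of the loose things, and grip or lift nothing.

Things in the scene. Friction and masses are not known exactly. Their poses are not given: they have to be found in the camera images.
- green_top (a point): Top of the GREEN push button, cap 24 mm across, standing 12 mm proud of a black round collar 40 mm across; this point is the centre of the cap's top face, 54 mm above the bench when up, z up. The caps' places on the pad change from run to run. This is the one to press.
- green (a joint): Travel of the green button: 0 up, 0.008 m fully down. A spring pushes back with about 2.4 N at first, 5.2 N half way and 8 N when fully down; it springs up by itself when let go.
- yellow_top (a point): Top of the YELLOW push button, cap 24 mm across, standing 12 mm proud of a black round collar 40 mm across; this point is the centre of the cap's top face, 54 mm above the bench when up, z up. The caps' places on the pad change from run to run. Leave alone.
- yellow (a joint): Travel of the yellow button: 0 up, 0.008 m fully down, same spring as the green one.
- blue_top (a point): Top of the BLUE push button, cap 24 mm across, standing 12 mm proud of a black round collar 40 mm across; this point is the centre of the cap's top face, 54 mm above the bench when up, z up. The caps' places on the pad change from run to run. Leave alone.
- blue (a joint): Travel of the blue button: 0 up, 0.008 m fully down, same spring as the green one.
- white_top (a point): Top of the WHITE push button, cap 24 mm across, standing 12 mm proud of a black round collar 40 mm across; this point is the centre of the cap's top face, 54 mm above the bench when up, z up. The caps' places on the pad change from run to run. Leave alone.
- white (a joint): Travel of the white button: 0 up, 0.008 m fully down, same spring as the green one.
- stud_top (a point): Top of the BRASS earthing stud: a bright brass plunger 24 mm across, standing 12 mm proud of a steel collar 40 mm across on the dark earthing block; this point is the centre of its top face, 54 mm above the bench when up. The places of the stud, the sockets and the specimen on the block change from run to run.
- stud (a joint): Travel of the brass stud: 0 up, 0.008 m fully down. Spring: about 3 N at first, 4 N at 1 mm, 10 N when fully down; it springs up by itself.
- socket_red: Capped terminal on the earthing block, red plastic cap 24 mm across on a steel collar 40 mm across; rigid, 22 mm high over the block. Origin at the centre of its underside, 30 mm above the bench. Leave alone.
- socket_black: Capped terminal on the earthing block, black plastic cap 24 mm across on a steel collar 40 mm across; rigid, 22 mm high over the block. Origin at the centre of its underside, 30 mm above the bench. Leave alone.
- joystick: Short black rubber joystick at one end of the control pad, 40 mm high over the pad, 44 mm across at its foot; rigid. Origin at the centre of its underside, 30 mm above the bench. Leave alone.
- pad: Stage control pad: off-white box 200 x 145 x 30 mm, fixed to the bench. It carries four buttons at the corners of a 72 mm square centred on its origin, and the joystick 92 mm from the origin along its +x. Origin: underside, 25 mm along its -x from the middle of the box; x along its length, z up. It may be to the robot's left or right.
- block: Earthing block: dark steel box 145 x 145 x 30 mm, fixed to the bench. It carries the brass stud, the two capped terminals and one loose specimen at the corners of a 72 mm square centred on its origin. Origin: centre of its underside, z up. It stands on the other side from the pad.
- specimen: Loose copper-faced specimen in black resin, a disc 30 mm across and 22 mm high, standing on the earthing block; origin at the centre of its underside, 30 mm above the bench. Leave alone.
- spare_specimen: Loose steel-faced specimen in black resin, 30 mm across and 22 mm high, standing on the bench between pad and block; origin at the centre of its underside. Leave alone.
- objective: Loose steel microscope objective, 32 mm across, 44 mm high, standing on the bench between pad and block; origin at the centre of its underside. Leave alone.
- bottle: Small closed amber bottle, 36 mm across, 75 mm high, standing at the far side; origin at the centre of its underside. Leave alone.
- slide_box: Closed blue slide box, 85 x 100 x 30 mm, at the far side; origin at the centre of its underside. Leave alone.
- dish: Clear covered dish, 64 mm across, 18 mm high, at the far side; origin at the centre of its underside. Leave alone.
- tweezers: Steel tweezers, 128 mm long, 8 mm high, lying on the bench at the left; origin below their middle, x along them. Leave alone.

How it is judged:
On the way, in this order (a step that is already met when the one before it is completed fails the run):
1. the fingertips rest on the brass stud and push it down a little (at least 1 mm) (value of joint stud above 0.001 m and contact force between the fingers and stud_c0 above 0.5 N), for 0.4 s.
2. the fingertips have lifted off the stud and it is up again (value of joint each of stud, green below 0.0008 m and contact force between the arm and stud_c0 below 0.05 N), for 0.05 s.
3. the green button is pressed down by the fingertips (at least 3.5 mm of its 8 mm) (value of joint green above 0.0035 m and contact force between the fingers and green_c0 above 1 N), for 0.05 s.
At the end, for the whole second after the job is handed in: the green button and the brass stud are up again (within 0.8 mm), the other buttons are up, and every loose thing is at rest within 6 mm of where it stood (value of joint each of green, yellow, blue, white, stud below 0.0008 m and distance of each of specimen, spare_specimen, objective, bottle, slide_box, dish, tweezers from where it was at the start of the episode below 0.006 m and linear speed of each of specimen, spare_specimen, objective, bottle, slide_box, dish, tweezers below 0.02 m/s); the robot touches nothing.
It fails at once if another button is pressed (more than 0.8 mm) (value of joint any of yellow, blue, white above 0.0008 m).
It fails at once if the robot touches another button, a capped socket or the joystick (more than 0.3 N) (contact force between any of the arm, the fingers and yellow_c0 above 0.3 N or contact force between any of the arm, the fingers and blue_c0 above 0.3 N or contact force between any of the arm, the fingers and white_c0 above 0.3 N or contact force between any of the arm, the fingers and socket_red above 0.3 N or contact force between any of the arm, the fingers and socket_black above 0.3 N or contact force between any of the arm, the fingers and joystick above 0.3 N).
It fails at once if the brass stud (more than 25 N) or the green button (more than 60 N) is pressed hard or gripped (contact force between the fingers and stud_c0 above 25 N or contact force between the fingers and green_c0 above 60 N).
It fails at once if the robot touches a loose thing (more than 0.3 N) (contact force between any of the arm, the fingers and specimen above 0.3 N or contact force between any of the arm, the fingers and spare_specimen above 0.3 N or contact force between any of the arm, the fingers and objective above 0.3 N or contact force between any of the arm, the fingers and bottle above 0.3 N or contact force between any of the arm, the fingers and slide_box above 0.3 N or contact force between any of the arm, the fingers and dish above 0.3 N or contact force between any of the arm, the fingers and tweezers above 0.3 N).
It fails at once if a loose thing is shifted, lifted or carried (more than 6 mm) (distance of any of specimen, spare_specimen, objective, bottle, slide_box, dish, tweezers from where it was at the start of the episode above 0.006 m).
It also fails if it takes over 42 s, if anything falls off the work surface, if the arm or the gripper's body presses on something with over 40 N, if the wrist force passes 120 N, or if a joint passes its speed limit or range.

## Working session

There is one attempt and no reset: what is moved stays moved. The work goes in short steps, Python scripts to look and compute and a tool call to move; the robot and the scene stay as the last step left them, time stands still between calls to the robot, and variables do not carry over. Pictures are saved under pics/ and viewed, at most 10 in all, crops included, and the job is handed in when it is done.

Besides the shell and the picture viewer there is one more tool, called after "Emit:" as name(argument=value, ...) on one line, values as JSON. apply_moves: Moves the arm, as the interface text tells. Its arguments: {"type":"object","properties":{"xyz":{"type":"array","items":{"type":"array","items":{"type":"number","minimum":-1,"maximum":1}}},"rot":{"type":"array","items":{"type":"array","items":{"type":"number","minimum":-1,"maximum":1}}},"hand":{"type":"array","items":{"type":"number"}},"force":{"type":"number"}},"required":["xyz","rot","hand"]}

```bash
mkdir -p pics; ls; cat > h.py <<'E'
import numpy as np,cv2
from rig import status,get_image,job,manip
from scipy.spatial.transform import Rotation as R
def rq(q): return R.from_quat([q[1],q[2],q[3],q[0]]).as_matrix()
def grab(name):
    s=status.get_state(); d=get_image(name)
    if name=="wrist":
        T=np.array(d["tool_from_camera"]); Rt=rq(s["ee_rot"])
        d["Rw"]=Rt@T[:3,:3]; d["o"]=Rt@T[:3,3]+np.array(s["position"])
    else:
        d["o"]=np.array(d["origin"]); o=np.array(d["orientation"])
        d["Rw"]=rq(o) if o.size==4 else o
    f=200/np.tan(np.radians(d["fovy"])/2); d["K"]=np.array([[f,0,d["cx"]],[0,f,d["cy"]],[0,0,1.]])
    return d
def ray(d,uv):
    p=cv2.undistortPoints(np.array([[uv]],float),d["K"],np.array(d["dist"],float))[0,0]
    v=d["Rw"]@np.array([p[0],p[1],1]); return d["o"],v/np.linalg.norm(v)
def onz(d,uv,z):
    o,v=ray(d,uv); return o+v*(z-o[2])/v[2]
def tri(rs):
    A=sum(np.eye(3)-np.outer(v,v) for o,v in rs); b=sum((np.eye(3)-np.outer(v,v))@o for o,v in rs)
    return np.linalg.solve(A,b)
def save(d,n): cv2.imwrite("pics/"+n+".png",d["pixels"][:,:,::-1])
E
python3 - <<'E'
from h import *
for n in("top","side"):
    d=grab(n); save(d,n); print(n,d["o"],d["Rw"][:,2],d["fovy"])
s=status.get_state(); print(s)
E
```

```text
pics
top [0.53179128 0.10349895 1.02156444] [ 0.08481946 -0.01564978 -0.99627343] 52.296227625110575
side [ 0.34047416 -0.6266273   0.50205645] [ 0.28998181  0.81721691 -0.49806332] 52.36045733253596
{'clock': 0.1, 'qpos': array([-1.42300088e+00,  2.76533665e-01,  1.50598974e+00, -6.19361927e-06,
        1.36070706e+00, -1.21010393e-01]), 'qd': array([-0.00108502, -0.00134879, -0.00401081,  0.00046223,  0.00055704,
        0.00098218]), 'effort': array([ 1.19637261e-03, -4.17701590e+01, -2.46404546e+01, -2.21789251e-04,
        5.82336477e-03,  2.87261543e-06]), 'position': array([ 0.15262672, -0.55389196,  0.23053181]), 'ee_rot': array([-8.18791509e-04,  9.90981097e-01,  1.33999238e-01, -1.39948031e-05]), 'contact_force': array([-0.02450295,  0.53763242,  0.47887266]), 'moment': array([0.00153383, 0.05486479, 0.02388736]), 'gripper_force': 0.0, 'width': 0.08564531454308524}
```

View pics/top.png

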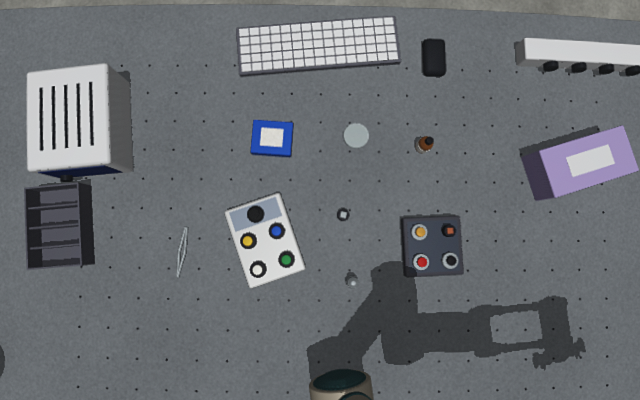

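View pics/side.png

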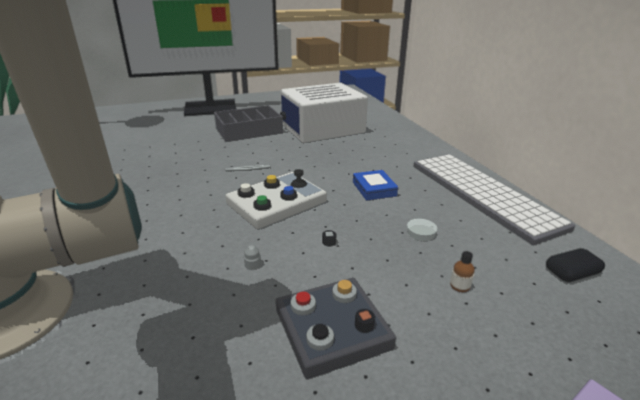

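The top view shows the brass stud at about (419,232) and the green cap at (287,259). In the side view they are at about (344,288) and (262,202). Next I'll segment both and triangulate.

```bash
cat >> h.py <<'E'
HSV={"stud":((12,110,130),(28,255,255)),"green":((55,90,40),(90,255,255))}
def blob(d,k,near=None,r=25):
    m=cv2.inRange(cv2.cvtColor(d["pixels"],cv2.COLOR_RGB2HSV),*map(np.array,HSV[k]))
    if near is not None:
        g=np.zeros_like(m); cv2.circle(g,tuple(int(x) for x in near),r,255,-1); m&=g
    n,l,st,c=cv2.connectedComponentsWithStats(m); i=1+np.argmax(st[1:,4]); return c[i],st[i]
E
python3 - <<'E'
from h import *
P={"top":{"stud":(419,232),"green":(287,259)},"side":{"stud":(344,288),"green":(262,202)}}
D={n:grab(n) for n in P}
for k in("stud","green"):
    rs=[]
    for n in P:
        c,st=blob(D[n],k,P[n][k],14); rs.append(ray(D[n],c)); print(k,n,c,st,onz(D[n],c,.052))
    print(tri(rs))
E
```

```text
stud top [420.23809524 231.80952381] [416 228   9   9  63] [ 0.54510497 -0.16404499  0.052     ]
stud side [344.33333333 284.43809524] [338 280  13  10 105] [ 0.54592566 -0.1677038   0.052     ]
[ 0.54605689 -0.16504731  0.04960324]
green top [285.67857143 259.4047619 ] [281 255  10  10  84] [0.47717574 0.15682258 0.052     ]
green side [261.5        199.69117647] [257 196  10   8  68] [0.47623382 0.14327992 0.052     ]
[0.47768092 0.15704732 0.04413596]
```

Emit:
apply_moves(xyz=[[0.16, -0.09, 0], [0.16, -0.09, 0], [0.16, -0.09, 0], [0.16, -0.09, 0], [0.16, -0.09, 0], [0.16, -0.09, 0], [0.16, -0.09, 0], [0.16, -0.09, 0]], rot=[[0, 0, 0], [0, 0, 0], [0, 0, 0], [0, 0, 0], [0, 0, 0], [0, 0, 0], [0, 0, 0], [0, 0, 0]], hand=[-1, -1, -1, -1, -1, -1, -1, -1])

```text
clock: 1.2
position: [0.4666, -0.2428, 0.2313]
ee_rot: [0.0, 0.991, 0.134, 0.0]
contact_force: [0.7, -0.8, 0.8]
width: -0.0003
gripper_force: 0.0
```

Emit:
apply_moves(xyz=[[0.13, -0.08, 0.05], [0.1, -0.05, 0.1], [0, 0, 0.05], [0, 0, 0]], rot=[[0, 0, 0], [0, 0, 0], [0, 0, 0], [0, 0, 0]], hand=[-1, -1, -1, -1])

```text
clock: 1.7
position: [0.5204, -0.1881, 0.1699]
ee_rot: [-0.001, 0.991, 0.134, -0.002]
contact_force: [0.1, -0.7, 0.0]
width: 0.0
gripper_force: 0.0
```

```bash
cat >> h.py <<'E'
def rel(p):
    s=status.get_state(); return rq(s["ee_rot"]).T@(np.array(p)-s["position"])
def project(d,p):
    c=d["Rw"].T@(np.array(p)-d["o"]); return cv2.projectPoints(c.reshape(1,1,3),np.zeros(3),np.zeros(3),d["K"],np.array(d["dist"],float))[0].ravel()
E
python3 - <<'E'
from h import *
d=grab("wrist"); save(d,"w1"); p=[.546,-.165,.054]
print(project(d,p),rel(p),d["o"],status.get_state()["position"],status.get_state()["width"],status.get_state()["contact_force"])
E
```

```text
[296.43990902 155.22489936] [ 0.03063815 -0.01633476  0.1170473 ] [ 0.59397147 -0.16876811  0.31229822] [ 0.52094211 -0.1888524   0.1710844 ] -3.468056292936431e-05 [ 0.32717714 -0.10290225  0.35632683]
```

View pics/w1.png

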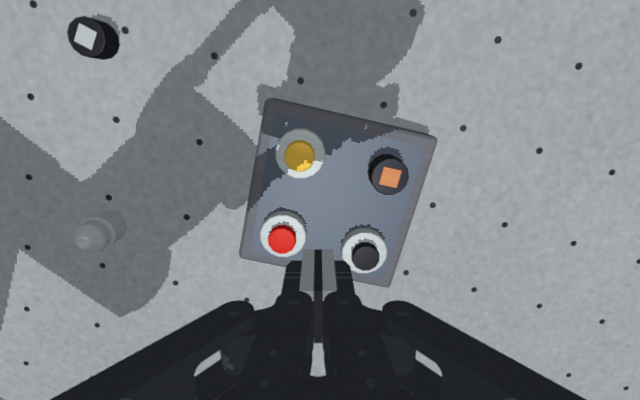

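The wrist view shows the stud at about (299,156), against a projected (296,155), so the estimate agrees within about 2 mm. I'll refine it and triangulate with the top view.

```bash
python3 - <<'E'
from h import *
HSV["stud"]=((15,100,60),(32,255,255))
d=grab("wrist"); c,st=blob(d,"stud",(299,156),22); t=grab("top"); c2,s2=blob(t,"stud",(420,232),14)
p=onz(d,c,.054); print(c,st,p,tri([ray(d,c),ray(t,c2)]),rel(p)/.3)
E
```

```text
[297.77414966 155.92653061] [283 141  30  31 735] [ 0.54636766 -0.16697505  0.054     ] [ 0.54500197 -0.16635953  0.04250956] [ 0.09900694 -0.05091082  0.39425909]
```

Emit:
apply_moves(xyz=[[0.099, -0.05, 0], [0, 0, 0.15], [0, 0, 0.15], [0, 0, 0.05], [0, 0, 0], [0, 0, 0]], rot=[[0, 0, 0], [0, 0, 0], [0, 0, 0], [0, 0, 0], [0, 0, 0], [0, 0, 0]], hand=[-1, -1, -1, -1, -1, -1])

```text
clock: 2.6
position: [0.5478, -0.1669, 0.0682]
ee_rot: [0.001, 0.991, 0.134, 0.002]
contact_force: [-1.1, 0.4, 0.2]
width: 0.0002
gripper_force: 0.0
```

```bash
python3 - <<'E'
from h import *
d=grab("wrist"); save(d,"w2"); s=status.get_state(); print(rel([.546,-.1668,.054]),s["position"],s["contact_force"],project(d,[.546,-.1668,.054]))
E
```

```text
[-0.00178789 -0.000518    0.01429861] [ 0.54780794 -0.16680039  0.06830547] [ 0.21496419 -0.18355586 -1.04205841] [314.91017613 254.94831718]
```

View pics/w2.png

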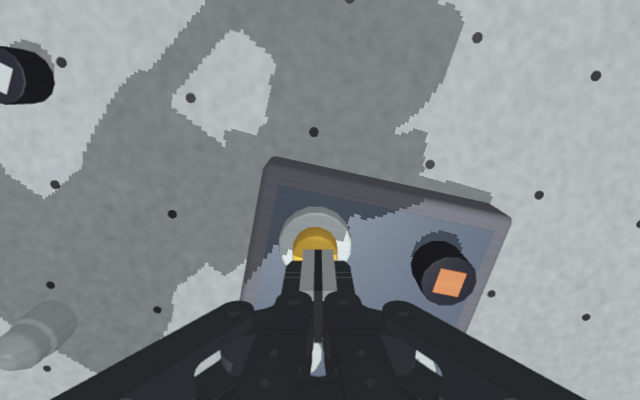

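The fingers are centred on the stud, whose visible cap is at (316,240), and the tips are about 14 mm above it. I'll descend slowly.

Emit:
apply_moves(xyz=[[0, 0, 0.02], [0, 0, 0.015], [0, 0, 0.005], [0, 0, 0.005], [0, 0, 0.005], [0, 0, 0]], rot=[[0, 0, 0], [0, 0, 0], [0, 0, 0], [0, 0, 0], [0, 0, 0], [0, 0, 0]], hand=[-1, -1, -1, -1, -1, -1])

```text
clock: 3.4
position: [0.5461, -0.1658, 0.0515]
ee_rot: [-0.0, 0.991, 0.134, -0.0]
contact_force: [-2.3, 1.3, 4.9]
width: -0.0001
gripper_force: 2.5
```

Emit:
apply_moves(xyz=[[0, 0, 0.002], [0, 0, 0], [0, 0, 0], [0, 0, 0], [0, 0, 0], [0, 0, 0], [0, 0, 0], [0, 0, 0]], rot=[[0, 0, 0], [0, 0, 0], [0, 0, 0], [0, 0, 0], [0, 0, 0], [0, 0, 0], [0, 0, 0], [0, 0, 0]], hand=[-1, -1, -1, -1, -1, -1, -1, -1])

```text
clock: 4.4
position: [0.5461, -0.1658, 0.0511]
ee_rot: [-0.0, 0.991, 0.134, -0.0]
contact_force: [-1.9, 0.9, 5.1]
width: 0.0001
gripper_force: 2.7
```

Emit:
apply_moves(xyz=[[0, 0, -0.03], [0, 0, -0.1], [0, 0, -0.15], [0, 0, -0.1], [0, 0, 0]], rot=[[0, 0, 0], [0, 0, 0], [0, 0, 0], [0, 0, 0], [0, 0, 0]], hand=[-1, -1, -1, -1, -1])

```text
clock: 5.03
position: [0.5484, -0.1668, 0.1676]
ee_rot: [0.002, 0.991, 0.134, 0.003]
contact_force: [0.0, -0.3, -1.0]
width: 0.0001
gripper_force: 0.0
```

```bash
python3 - <<'E'
from h import *
print(rel([.477,.157,.17])/.3,status.get_state()["position"])
E
```

```text
[ 0.05718593 -1.10376515 -0.01279108] [ 0.54843504 -0.16680084  0.16757578]
```

Emit:
apply_moves(xyz=[[-0.004, -0.138, 0], [-0.004, -0.138, 0], [-0.004, -0.138, 0], [-0.004, -0.138, 0], [-0.004, -0.138, 0], [-0.004, -0.138, 0], [-0.004, -0.138, 0], [-0.004, -0.138, 0]], rot=[[0, 0, 0], [0, 0, 0], [0, 0, 0], [0, 0, 0], [0, 0, 0], [0, 0, 0], [0, 0, 0], [0, 0, 0]], hand=[-1, -1, -1, -1, -1, -1, -1, -1])

```text
clock: 6.02
position: [0.448, 0.1519, 0.1634]
ee_rot: [0.0, 0.991, 0.134, -0.001]
contact_force: [-0.1, 0.5, 0.5]
width: -0.0001
gripper_force: 0.0
```

Emit:
apply_moves(xyz=[[0, 0, 0], [0, 0, 0]], rot=[[0, 0, 0], [0, 0, 0]], hand=[-1, -1])

```text
clock: 6.28
position: [0.4489, 0.1504, 0.1639]
ee_rot: [0.0, 0.991, 0.134, -0.001]
contact_force: [0.7, -0.0, 0.7]
width: -0.0
gripper_force: 0.0
```

```bash
python3 - <<'E'
from h import *
d=grab("wrist"); save(d,"w3"); q=project(d,[.477,.157,.054]); c,st=blob(d,"green",q,30); t=grab("top"); c2,s2=blob(t,"green",(286,259),14)
p=onz(d,c,.054); print(q,c,st,p,tri([ray(d,c),ray(t,c2)]),rel(p)/.3)
E
```

```text
[318.04434562 159.66447967] [322.170441   158.97973778] [307 143  32  34 839] [0.47831088 0.15419109 0.054     ] [0.47937137 0.15532548 0.06332356] [0.09697717 0.01163291 0.36719828]
```

View pics/w3.png

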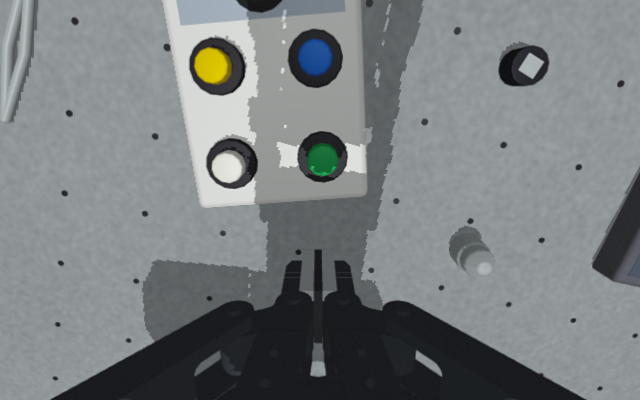

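The green cap is at (322,159), with white to its left and blue beyond it. I'll go above it and then press.

Emit:
apply_moves(xyz=[[0.097, 0.01, 0], [0, 0, 0.12], [0, 0, 0.13], [0, 0, 0.07], [0, 0, 0], [0, 0, 0]], rot=[[0, 0, 0], [0, 0, 0], [0, 0, 0], [0, 0, 0], [0, 0, 0], [0, 0, 0]], hand=[-1, -1, -1, -1, -1, -1])

```text
clock: 7.12
position: [0.4791, 0.1552, 0.0694]
ee_rot: [0.0, 0.991, 0.133, 0.001]
contact_force: [-0.6, 0.3, 0.1]
width: 0.0
gripper_force: 0.0
```

```bash
python3 - <<'E'
from h import *
d=grab("wrist"); save(d,"w4"); s=status.get_state(); print(rel([.478,.1547,.054])/.3,s["position"],s["contact_force"])
E
```

```text
[-0.00469195  0.00107769  0.05230963] [0.47923602 0.15538074 0.06969591] [ 0.75227913 -0.65571224  0.07163533]
```

View pics/w4.png

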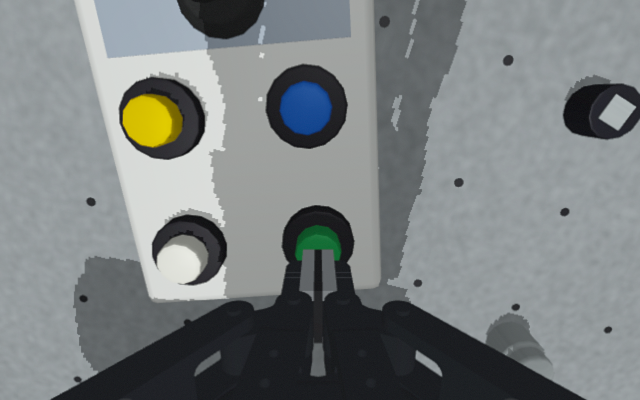

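The tips are centred over the green cap at (318,240) and well clear of the white one at (183,258).

Emit:
apply_moves(xyz=[[-0.002, 0, 0.03], [0, 0, 0.015], [0, 0, 0.008], [0, 0, 0.007], [0, 0, 0.007], [0, 0, 0.005], [0, 0, 0], [0, 0, 0]], rot=[[0, 0, 0], [0, 0, 0], [0, 0, 0], [0, 0, 0], [0, 0, 0], [0, 0, 0], [0, 0, 0], [0, 0, 0]], hand=[-1, -1, -1, -1, -1, -1, -1, -1])

```text
clock: 8.18
position: [0.4772, 0.1555, 0.0475]
ee_rot: [0.0, 0.991, 0.134, -0.0]
contact_force: [-2.7, 0.8, 7.7]
width: 0.0
gripper_force: 3.4
```

Emit:
apply_moves(xyz=[[0, 0, 0], [0, 0, 0], [0, 0, -0.03], [0, 0, -0.1], [0, 0, -0.15], [0, 0, -0.15], [0, 0, 0], [0, 0, 0]], rot=[[0, 0, 0], [0, 0, 0], [0, 0, 0], [0, 0, 0], [0, 0, 0], [0, 0, 0], [0, 0, 0], [0, 0, 0]], hand=[-1, -1, -1, -1, -1, -1, -1, -1])

```text
clock: 9.18
position: [0.477, 0.1555, 0.1758]
ee_rot: [0.0, 0.991, 0.134, -0.0]
contact_force: [0.2, 0.7, 0.3]
width: -0.0003
gripper_force: 0.0
```

```bash
python3 - <<'E'
from h import *
s=status.get_state(); print(s["position"],s["contact_force"])
print(job.sign_off())
E
```

```text
[0.47703881 0.15549543 0.17575427] [0.17287982 0.71101906 0.32211604]
the job is handed in; nothing more can be done
None
```

The brass stud was held down about 3 mm (about 5 N) for a second and released, then the green button was pressed about 6.5 mm (about 8 N) and released; the job is handed in at about 9 s with the arm clear, and no verdict was returned.

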